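# Load the sample changer and switch it back on

## Robot

A 6-joint arm with a two-finger parallel gripper is mounted at the origin on the work surface. World frame = base frame: x ahead of the robot, y to its left, z up, the work surface at z = 0. Lengths are in mm, angles in rad, forces in N, time in s.
With the tool pointing down it reaches from about 350 to 725 mm from the base axis. Payload 6 kg.
Tool frame: the origin (TCP) lies midway between the tips of the shut fingers; the grasp point (between the pads) lies 19 mm behind it (arm.pinch_z is the z of the grasp point in the tool frame, in mm); z points along the fingers, y is the line along which they close (so a half turn about z gives the same grasp; the last joint's range is limited). The gripper opens to 85 mm and grips with 20 to 120 N. Pads are 22 mm wide; open, the fingers measure 114 mm over their backs; the gripper's body (76 mm by 85 mm) begins 54 mm behind the grasp point. The pads swing forward as they close: fully open they stand 13 mm farther back than shut.
Start: joints at [1.667, 0.04, 0.085, 0, -1.615, -0.334], TCP at [141.314, 583.099, 231.261] pointing down, gripper open.
Joint ranges: [-2.56, 2.56], [-1.29, 2.01], [-1.08, 1.49], [-3.29, 1.98], [-2.81, -0.18], [-2.99, 2.99]. Speed limits (rad/s): [2.57, 2.57, 3.01, 3.14, 3.14, 3.14].

## Interface

Orientations are given as a rotation vector (axis times angle).
In Python, from plant import arm gives the robot as it stands. The module is installed in compiled form; this text tells all that it offers.
- The arm moves only by the shell command python3 -m creep 'ROWS' [FORCE]. ROWS is JSON, a list of rows, each a list of 3 entries, a list of its own where there are three numbers: the opening, from -1 (shut) to 1 (fully open), so that 0 is half open, then the shift along the world's x, y, z in m, then the turn about the world's z in degrees. A call has 1 to 5 rows; each row is the pose to reach, as a shift and turn from the pose commanded when the call began; what a row does not reach only later rows make up. A row lasts 1/10 s, in which the tool goes at most 50 mm and 8.59 degrees, less where a joint would pass 70% of its speed; a pose out of reach is approached as far as the arm can. A call with a gripper value outside its range is refused whole. The fingers move at their own pace and stop on an object; FORCE is the grip in N (left out, the last holds). Time passes only in rows, so rows that repeat a pose let the fingers close. It gives the time, the measured TCP pose, the force, the opening and the grip force at its end, in the units of the state.
- arm.sense(): the state, without advancing time (a new reading comes with each control period).
- arm.snapshot(name): name is "scene" or "top" or "wrist"; returns a dict with "img" (384x512x3 uint8, blue, green, red), "range_z" (384x512 float32, mm along the optical axis (not along the pixel's ray), 0 where there is no reading), "K" (3x3 intrinsics, pixels), "k1" (the pictures are not rectified: a ray, as slopes to the right and down, at radius r is drawn at 1 + k1 r^2 times it, then the intrinsics apply), "world_to_cam" (4x4, takes a point from world to camera coordinates). Camera axes: x right, y up, looking along -z (the intrinsics and any distortion apply to the point x, -y, -z); pixel columns grow to the right and rows downward; lengths in mm; the calibration is good to about 2 mm. A picture is of the moment at which its call begins.
- arm.close_job(): hands the job in; it is judged then, once.
The state is a dict: "clock": time; "qpos": joint angles; "qvel": joint speeds; "tau": joint torques, N m; "position": TCP position; "tcp_rot": TCP orientation; "force": force on the tool from outside, world axes, zero at the start; "moment": the same for the moment, N m; "grip_width": finger opening in mm; "finger_force": force on a finger pad.
Only numpy, scipy, OpenCV 4.12 (cv2) and the standard library are available. Lean on these libraries where they do the work, as an engineer would, in place of code of your own. Each camera call takes 0.05 s, during which the arm holds its last target. There are 200 camera calls.

## Task

Two or three red-capped specimen jars stand on the bench. Before touching the hatch, the jars or the carousel, flip the changer's isolator toggle off (lever leaning towards the robot); then slide the hatch fully open to the left and load every jar: let it down upright into the empty cup at the loading slot, then turn the carousel by its knob one click clockwise (seen from above) so that the next cup comes to the slot; after the last jar turn one click too, so that the jars stand in neighbouring cups under the hood and the cup at the slot is empty. Then slide the hatch fully shut and only after that flip the isolator toggle back on (lever leaning away), leaving the bin, bottle and pen alone.

Things in the scene. Friction and masses are not known exactly. Their poses are not given: they have to be found in the camera images.
- jar1_mid (a point): specimen jar, an upright cylinder 44 mm tall: clear body 42 mm across, red screw cap 45 mm across on the upper 13 mm; 35 to 70 g. All jars are alike; any order. This point is its centre, 22 mm above its foot. None at the start if absent (two or three of the four are present).
- jar2_mid (a point): specimen jar, an upright cylinder 44 mm tall: clear body 42 mm across, red screw cap 45 mm across on the upper 13 mm; 35 to 70 g. All jars are alike; any order. This point is its centre, 22 mm above its foot. None at the start if absent (two or three of the four are present).
- jar3_mid (a point): specimen jar, an upright cylinder 44 mm tall: clear body 42 mm across, red screw cap 45 mm across on the upper 13 mm; 35 to 70 g. All jars are alike; any order. This point is its centre, 22 mm above its foot. None at the start if absent (two or three of the four are present).
- jar4_mid (a point): specimen jar, an upright cylinder 44 mm tall: clear body 42 mm across, red screw cap 45 mm across on the upper 13 mm; 35 to 70 g. All jars are alike; any order. This point is its centre, 22 mm above its foot. None at the start if absent (two or three of the four are present).
- place0 (a point): loading place of the changer, under the open slot on the side nearest the robot: where the centre of a fully seated jar is, 54 mm above the bench, 80 mm from the carousel's axis. Six cups, one every 60 degrees, each 47 mm inside, 53 mm outside, 18 mm deep, floor 32 mm and rim 50 mm above the bench. Only the cup standing here can be loaded from above; the hood covers the others.
- place1 (a point): the place one click clockwise (seen from above) from the loading place, on the left under the clear hood (fixed to the changer). The point is where the centre of a fully seated jar is when its cup has stopped at this place, 54 mm above the bench. 
- place2 (a point): the place two clicks clockwise from the loading place, at the far left under the hood (fixed to the changer). The point is where the centre of a fully seated jar is when its cup has stopped at this place, 54 mm above the bench. 
- place3 (a point): the place three clicks clockwise from the loading place, at the far side under the hood (fixed to the changer). The point is where the centre of a fully seated jar is when its cup has stopped at this place, 54 mm above the bench. 
- changer: sample changer fixed to the bench: base 250 x 250 x 24 mm, a carousel, and a clear hood whose roof is 87 to 91 mm above the bench. A 114 mm wide slot in the roof runs from the side nearest the robot (own -x) to 57 mm past the centre. Origin on the bench under the carousel's axis; z up, own x away from the robot, own y to its left; turned by up to 0.12 rad.
- wheel_knob (a point): centre of the carousel's black knob, on the carousel's axis 106 mm above the bench; the knob is an upright bar 44 mm long along this point's own x, 12 mm thick along its y, 32 mm high (90 to 122 mm above the bench), on a 24 mm thick stem
- wheel (a joint): turn of the carousel in rad, growing clockwise as seen from above. It clicks into rest every pi/3 rad (at whole multiples of pi/3, within about 0.03), where one cup stands at the loading place; left between clicks it swings to the nearer one. Turning takes about 0.07 N m. It starts at one of the clicks
- hatch (a joint): opening of the sliding hatch over the loading slot in m: 0 fully shut, 0.114 fully open (slid along the changer's own +y, to the left). It starts partly open; the hatch plate is clear, 94 x 116 mm, 92 to 96 mm above the bench, stays where it is left and slides with about 1.5 N
- hatch_tab (a point): centre of the black tab standing on the hatch: 36 mm along the changer's x, 14 mm thick along its y (the sliding direction), 24 mm high, from 96 to 120 mm above the bench; moves with the hatch
- isolator: grey isolator box fixed to the bench, 90 (x) x 70 (y) x 45 mm high, its origin at the centre of its underside; own x away from the robot, along which its toggle swings; turned by up to 0.3 rad
- toggle (a joint): the isolator's steel bat-shaped toggle lever in rad: 0 = ON, leaning 0.42 rad to the box's own +x (away from the robot); 0.84 = OFF, leaning 0.42 rad to own -x (towards the robot). It springs over: pushed past upright (0.42) it snaps to the other side by itself; starting it takes about 2.5 N at the tip. It starts ON
- toggle_tip (a point): top end of the toggle lever, 12 mm thick here; the lever is 48 mm long from its pivot 47 mm above the bench at the middle of the isolator box
- sharps_bin: bystander: yellow sharps bin with a red lid, 124 mm across and 110 mm tall, origin under its centre
- sanitiser: bystander: bottle 56 mm across and 130 mm tall, origin under its centre
- pen: bystander: pen lying on the bench, 130 mm long

How it is judged:
By the outcome, as a careful person would: the job done as asked, in the order asked, and still so for the second after the job is handed in, with the robot touching nothing.
Of jar1, jar2, jar3, jar4 only 2 to 3 are there at a start; the rules pass over those that are not, and their reading is None.
At some moment in a run one of jar1, jar2, jar3, jar4 may be knocked a few centimetres aside while the robot is not near it.
It also fails if it takes over 208 s, if anything falls off the work surface, if the arm or the gripper's body presses on something with over 40 N, if the wrist force passes 120 N, or if a joint passes its speed limit or range.

## Working session

There is one attempt and no reset: what is moved stays moved. The work goes in short steps, Python scripts to look and compute and a shell command to move; the robot and the scene stay as the last step left them, time stands still between calls to the robot, and variables do not carry over. Pictures are saved under pics/ and viewed, at most 14 in all, crops included, and the job is handed in when it is done.

```bash
mkdir -p pics
cat > h.py <<'E'
import numpy as np, cv2
from plant import arm
def ray(s,u,v):
    K=s["K"];d=np.array([(u-K[0,2])/K[0,0],(v-K[1,2])/K[1,1]]);p=d.copy()
    for _ in range(20): p=d/(1+s["k1"]*(p@p))
    T=s["world_to_cam"];R=T[:3,:3]
    return -R.T@T[:3,3], R.T@np.array([p[0],-p[1],-1.])
def onz(s,u,v,z):
    o,d=ray(s,u,v); return (o+d*(z-o[2])/d[2]).round(1)
def depth(s,u,v):
    o,d=ray(s,u,v); return (o+d*s["range_z"][int(v),int(u)]).round(1)
def blobs(s,lo,hi,amin=40):
    hsv=cv2.cvtColor(s["img"],cv2.COLOR_BGR2HSV); m=cv2.inRange(hsv,lo,hi)
    n,l,st,c=cv2.connectedComponentsWithStats(m)
    return [(st[i].tolist(),c[i].round(1)) for i in range(1,n) if st[i,4]>amin]
E
python3 - <<'E'
from h import *
import pickle
for n in("scene","top"):
    s=arm.snapshot(n); pickle.dump(s,open(n+".pkl","wb")); cv2.imwrite(f"pics/{n}0.png",s["img"]); print(n,s["K"].tolist(),s["k1"],ray(s,256,192))
print(arm.sense(),arm.pinch_z)
E
```

```text
scene [[357.64799739145855, 0.0, 258.23584592884805], [0.0, 357.64799739145855, 189.32412436162005], [0.0, 0.0, 1.0]] 0.007727405854880109 (array([1047.30682232, -681.12673747,  591.8724067 ]), array([-0.45003559,  0.70497211, -0.54824935]))
top [[372.1619900654288, 0.0, 253.43805702010377], [0.0, 372.1619900654288, 193.69474701782198], [0.0, 0.0, 1.0]] -0.023779532207234905 (array([468.52909699, -57.26792306, 996.87222958]), array([ 0.17261285,  0.02623762, -0.98467483]))
{'clock': 0.1, 'qpos': array([ 1.66671090e+00,  4.07609939e-02,  8.38977884e-02, -4.14279707e-04,
       -1.61551241e+00, -3.33697511e-01]), 'qvel': array([ 0.00082656, -0.00151106,  0.00424813,  0.00140207, -0.00074164,
        0.00128278]), 'tau': array([-4.22911151e-03, -3.69345832e+01,  3.48280907e+01,  6.95171580e+00,
       -4.50739375e-03,  2.64228170e-06]), 'position': array([141.18833438, 582.83883414, 230.36522184]), 'tcp_rot': array([ 3.11779899e+00, -3.72407418e-01, -1.06334731e-04]), 'force': array([-0.57187702, -0.4378039 ,  0.58623933]), 'moment': array([-0.03040808,  0.0164447 ,  0.00754188]), 'finger_force': 0.0, 'grip_width': 85.39172517450194} -18.700000000000003
```

View pics/scene0.png

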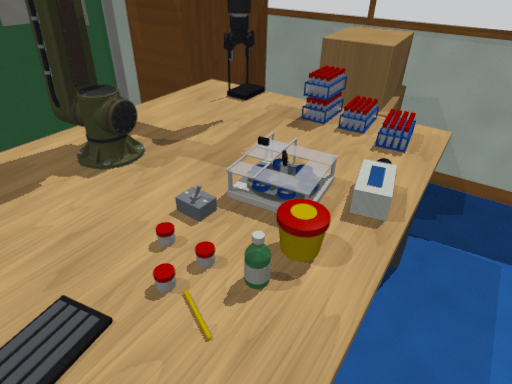

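View pics/top0.png

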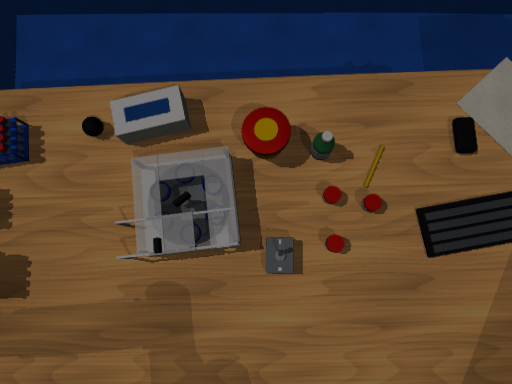

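The views show three jars, at top px (335,243), (332,195) and (373,203). The isolator is at (280,255), the knob at (182,199) and the hatch tab at (157,245). The bin is at (266,131) and the bottle at (323,145). I'll measure them now.

Run:
```python
from h import *
import pickle
t=pickle.load(open("top.pkl","rb"));s=pickle.load(open("scene.pkl","rb"))
print("red")
for st,c in blobs(t,(0,150,60),(8,255,255))+blobs(t,(172,150,60),(180,255,255)): print(st,c,onz(t,*c,44),depth(t,*c))
print("dark")
for st,c in blobs(t,(0,0,0),(180,255,38),20):
    if 110<c[0]<240 and 130<c[1]<280: print(st,c,onz(t,*c,120),depth(t,*c))
print("iso/knob/depths")
for p in [(280,242),(283,254),(268,265),(293,265),(293,240),(268,240)]: print(p,depth(t,*p),onz(t,*p,45))
for p in [(134,155),(230,149),(238,247),(137,256)]: print(p,depth(t,*p))
cv2.imwrite("pics/c1.png",np.hstack([cv2.resize(t["img"][135:270,110:250],None,fx=3.6,fy=3.6,interpolation=2),cv2.resize(t["img"][225:280,260:300],None,fx=7,fy=8.836,interpolation=2)[:486]]))
cv2.imwrite("pics/c2.png",cv2.resize(s["img"][120:225,170:345],None,fx=4.5,fy=4.5,interpolation=2))
```

```text
red
[242, 107, 49, 47, 1352] [265.6 130.4] [801.9 -62.   44. ] [778.8 -61.7 110.2]
[323, 186, 19, 17, 239] [332.1 193.8] [ 624.5 -228.1   44. ] [ 624.3 -227.9   45.1]
[364, 194, 18, 17, 246] [372.7 201.9] [ 600.1 -330.4   44. ] [ 600.4 -330.9   42.3]
[327, 234, 18, 18, 257] [335.  242.8] [ 499.  -227.8   44. ] [ 499.  -228.2   42.2]
dark
[160, 176, 47, 39, 1074] [179.6 195.4] [619.9 150.5 120. ] [635.3 171.6  30.9]
[193, 214, 17, 30, 329] [201.1 229.8] [535.7  98.5 120. ] [542.6 114.6  29.4]
[154, 238, 8, 15, 112] [157.2 245.2] [502.2 203.1 120. ] [502.2 203.5 118.8]
iso/knob/depths
(280, 242) [504.7 -89.2  48.6] [504.8 -89.3  45. ]
(283, 254) [474.6 -95.6  47.2] [474.6 -95.7  45. ]
(268, 265) [448.2 -57.1  43.6] [448.3 -57.1  45. ]
(293, 265) [ 446.6 -119.8   42.7] [ 446.7 -119.7   45. ]
(293, 240) [ 509.  -122.4   43.8] [ 508.9 -122.3   45. ]
(268, 240) [510.7 -59.1  46.1] [510.7 -59.1  45. ]
(134, 155) [760.3 309.9  -1.4]
(230, 149) [767.5  38.5  -1.4]
(238, 247) [496.3  21.    2.1]
(137, 256) [478.3 260.2  94.1]
```

View pics/c1.png

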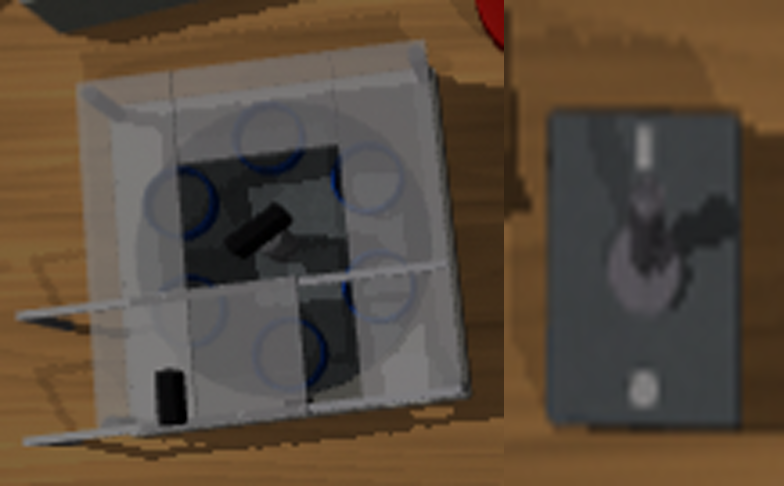

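View pics/c2.png

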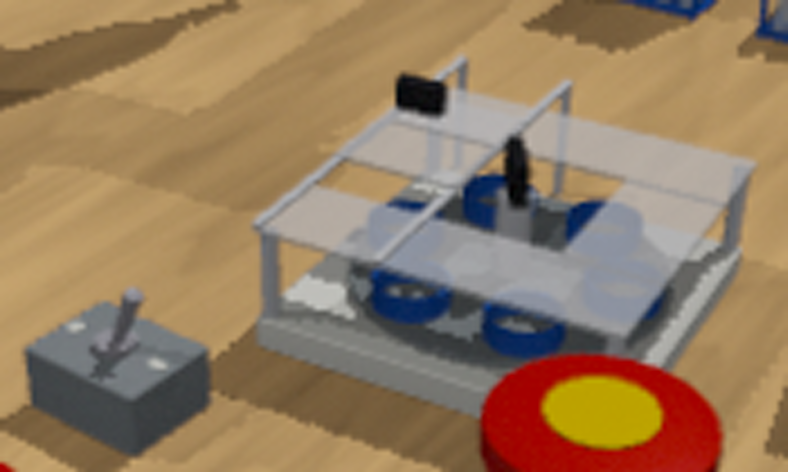

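Crop 1 shows the knob at about px (181.9,198.9), pointing about 60° off the changer's x. The tab is at (157.5,245.3), the hatch's right edge at px x≈193 and the empty front cup at (190.5,233). The toggle leans away, with its tip at about (281,246). Crop 2 confirms all this: the cups are empty, and two rails cross the slot in front of the knob.

Run:
```python
from h import *
import pickle
t=pickle.load(open("top.pkl","rb"))
f=lambda x,y:(110+x/3.6,135+y/3.6)
g=lambda x,y:(260+(x-504)/7,225+y/8.836)
P=lambda n,p,z:print(n,np.round(p,1),onz(t,*p,z),depth(t,*p))
P("knob",f(259,229),122);P("k1",f(230,247),122);P("k2",f(289,212),122)
P("tab",f(171,397),120)
a=onz(t,*f(85,84),91);b=onz(t,*f(424,42),91);c=onz(t,*f(466,395),91);d=onz(t,*f(100,432),91)
print("roof",a,b,c,d)
for n,p,q in(("roofback",f(85,84),f(424,42)),("railF",f(30,441),f(440,400)),("railB",f(25,316),f(440,266))):
    A=onz(t,*p,94);B=onz(t,*q,94);print(n,A,B,"yaw",np.arctan2(-(A-B)[0],(A-B)[1]).round(3))
for n,p in(("cup0",(290,353)),("cupfar",(269,138)),("c1",(195,312)),("c2",(183,202)),("cR",(381,287)),("cRf",(369,179))):P(n,f(*p),50)
P("hatchR",f(302,350),96)
P("tip",g(650,180),91);P("ring",g(644,270),45);P("m1",g(644,145),45);P("m2",g(644,388),45)
for p in((548,110),(740,110),(740,427),(548,427)):P("box",g(*p),45)
P("bot",(327,136),130)
print("rail z",[depth(t,*f(x,y))[2] for x,y in((40,315),(60,311),(80,309),(50,439),(70,437),(350,275),(370,273))])
```

```text
knob [181.9 198.6] [611.5 144.3 122. ] [611.5 144.2 122.1]
k1 [173.9 203.6] [600.  163.7 122. ] [599.9 163.5 122.8]
k2 [190.3 193.9] [622.4 124.1 122. ] [638.3 142.8  31.9]
tab [157.5 245.3] [502.  202.4 120. ] [502.  202.8 118.8]
roof [724.6 276.7  91. ] [746.2  35.2  91. ] [499.2  10.4  91. ] [480.7 259.4  91. ]
roofback [723.7 275.5  94. ] [745.2  34.9  94. ] yaw 0.089
railF [475.8 306.4  94. ] [496.2  27.7  94. ] yaw 0.073
railB [560.7 312.7  94. ] [586.7  26.2  94. ] yaw 0.091
cup0 [190.6 233.1] [533.5 138.1  50. ] [530.3 128.4  96.6]
cupfar [184.7 173.3] [690.4 153.9  50. ] [681.4 145.4  88.3]
c1 [164.2 221.7] [564.6 206.7  50. ] [560.2 194.6  93.3]
c2 [160.8 191.1] [644.9 216.7  50. ] [648.4 222.2  31.2]
cR [215.8 214.7] [578.6  72.7  50. ] [573.6  66.8  92.8]
cRf [212.5 184.7] [657.4  80.8  50. ] [649.3  74.8  90.9]
hatchR [193.9 232.2] [532.1 120.4  96. ] [532.1 120.5  95.8]
tip [280.9 245.4] [495.  -89.5  91. ] [495.2 -89.7  84.1]
ring [280.  255.6] [470.9 -88.   45. ] [470.9 -87.8  52.7]
m1 [280.  241.4] [506.3 -89.3  45. ] [506.2 -89.3  46.6]
m2 [280.  268.9] [437.9 -86.8  45. ] [437.9 -86.8  45.8]
box [266.3 237.4] [517.3 -54.9  45. ] [ 5.196e+02 -5.480e+01 -5.000e-01]
box [293.7 237.4] [ 515.3 -124.4   45. ] [ 5.176e+02 -1.276e+02 -4.000e-01]
box [293.7 273.3] [ 426.2 -120.6   45. ] [ 424.2 -123.6    0.6]
box [266.3 273.3] [427.9 -52.1  45. ] [425.9 -51.9  -0.6]
bot [327 136] [ 752.1 -209.2  130. ] [ 751.7 -209.   131. ]
rail z [np.float64(92.8), np.float64(91.3), np.float64(90.8), np.float64(94.4), np.float64(93.5), np.float64(93.7), np.float64(94.8)]
```

The measurements fit the given sizes. The axis is at (611.5,144.5) with yaw 0.096, and place0 is at (532,137). The toggle pivot is at (471.5,-88), and the isolator box's opposite edges are 89 mm and 69 mm apart. The opening is about 0.042, with the tab about 26.5 mm left of the plate centre. I'll move to the toggle first.

```bash
for i in 1 2 3 4; do python3 -m creep '[[-1,[0.0965,-0.168,0],3],[-1,[0.0965,-0.168,0],3],[-1,[0.0965,-0.168,0],3],[-1,[0.0965,-0.168,0],3],[-1,[0.0965,-0.168,0],3]]' 40; done
```

```text
clock: 0.6
position: [239.7, 412.1, 232.5]
tcp_rot: [-3.126, 0.296, -0.001]
force: [-0.8, 0.1, 0.2]
grip_width: 12.1
finger_force: 0.0
clock: 1.1
position: [336.0, 244.0, 231.8]
tcp_rot: [-3.134, 0.217, -0.002]
force: [-0.8, 0.4, -0.1]
grip_width: -0.2
finger_force: 0.0
clock: 1.6
position: [432.1, 75.6, 230.6]
tcp_rot: [3.137, -0.137, -0.002]
force: [0.3, 0.6, -0.2]
grip_width: -0.3
finger_force: 0.0
clock: 2.1
position: [528.4, -91.6, 228.9]
tcp_rot: [3.14, -0.051, -0.006]
force: [-1.0, 0.7, -1.0]
grip_width: -0.1
finger_force: 0.0
```

```bash
python3 -m creep '[[-1,[0.003,0,-0.05],0],[-1,[0.003,0,-0.1],0],[-1,[0.003,0,-0.153],0],[-1,[0.003,0,-0.153],0],[-1,[0.003,0,-0.153],0]]'
python3 -m creep '[[-1,[-0.012,0,0],0],[-1,[-0.024,0,0],0],[-1,[-0.036,0,0],0],[-1,[-0.046,0,0],0],[-1,[-0.056,0,0],0]]'
python3 -m creep '[[-1,[0.02,0,0.03],0],[-1,[0.02,0,0.08],0],[-1,[0.02,0,0.12],0],[-1,[0.02,0,0.12],0],[-1,[0.02,0,0.12],0]]'
python3 - <<'E'
from h import *
t=arm.snapshot("scene");cv2.imwrite("pics/s1.png",cv2.resize(t["img"][150:240,140:320],None,fx=4,fy=4))
E
```

```text
clock: 2.6
position: [530.3, -88.4, 78.6]
tcp_rot: [3.14, -0.043, -0.002]
force: [-0.2, -0.2, 1.1]
grip_width: 0.2
finger_force: 0.0
clock: 3.1
position: [474.9, -88.5, 80.9]
tcp_rot: [-3.141, 0.044, -0.006]
force: [0.1, -0.4, 0.2]
grip_width: -0.1
finger_force: 0.0
clock: 3.6
position: [494.6, -88.6, 200.1]
tcp_rot: [-3.141, 0.044, -0.004]
force: [0.8, 0.4, -0.9]
grip_width: -0.4
finger_force: 0.0
```

View pics/s1.png

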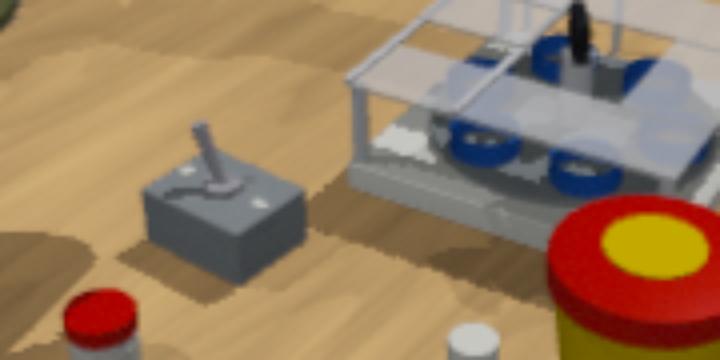

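The lever now leans towards the robot, at crop (200,125) left of its base, so the toggle is OFF. Next is the hatch, pushed by its tab from the right.

```bash
python3 -m creep '[[-1,[0.002,0.05,0],2],[-1,[0.004,0.1,0],4],[-1,[0.006,0.15,0],6],[-1,[0.008,0.2,0],7],[-1,[0.010,0.248,0],7]]'
python3 -m creep '[[-1,[0.001,0.008,-0.03],0],[-1,[0.001,0.008,-0.07],0],[-1,[0.001,0.008,-0.096],0],[-1,[0.001,0.008,-0.096],0],[-1,[0.001,0.008,-0.096],0]]'
python3 -m creep '[[-1,[-0.001,0.015,0],0],[-1,[-0.003,0.030,0],0],[-1,[-0.0045,0.045,0],0],[-1,[-0.006,0.060,0],0],[-1,[-0.007,0.070,0],0]]'
python3 -m creep '[[-1,[-0.0005,0.005,0],0],[-1,[-0.001,0.009,0],0],[-1,[-0.0015,0.012,0],0],[-1,[-0.0015,0.015,0],0],[-1,[-0.0015,0.015,0],0]]'
```

```text
clock: 4.15
position: [503.3, 160.9, 197.1]
tcp_rot: [3.137, 0.149, -0.003]
force: [1.5, -0.3, -0.1]
grip_width: 0.1
finger_force: 0.0
clock: 4.65
position: [504.5, 166.7, 101.1]
tcp_rot: [3.137, 0.147, -0.003]
force: [-0.3, -0.5, 0.3]
grip_width: 0.1
finger_force: 0.0
clock: 5.15
position: [498.1, 238.8, 102.4]
tcp_rot: [3.138, 0.149, 0.0]
force: [1.8, -1.5, 0.6]
grip_width: -0.0
finger_force: 0.8
clock: 5.65
position: [496.6, 252.3, 102.1]
tcp_rot: [-3.138, -0.147, 0.001]
force: [-0.5, -1.1, -1.0]
grip_width: -0.2
finger_force: 0.0
```

```bash
python3 -m creep '[[-1,[-0.0005,0.003,0],0],[-1,[-0.0005,0.006,0],0],[-1,[-0.001,0.008,0],0],[-1,[-0.001,0.010,0],0],[-1,[-0.001,0.010,0],0]]'
python3 - <<'E'
from h import *
t=arm.snapshot("top");cv2.imwrite("pics/t2.png",cv2.resize(t["img"][130:275,60:250],None,fx=4,fy=4))
E
```

```text
clock: 6.15
position: [495.7, 262.0, 102.2]
tcp_rot: [3.137, 0.147, -0.001]
force: [0.1, -2.4, -0.2]
grip_width: 0.3
finger_force: 1.0
```

View pics/t2.png

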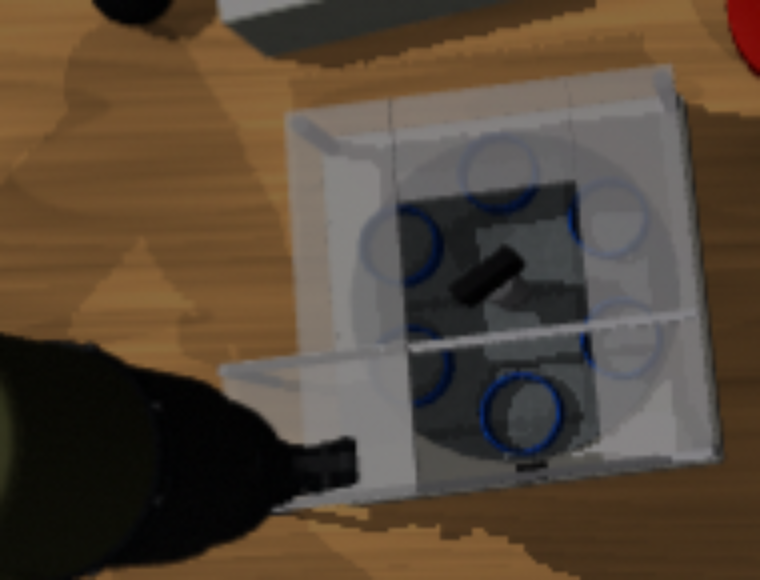

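The hatch's right edge is at crop (412,400), about at the slot's left edge, and the front cup at (522,412) is exposed and empty. I'll push a little further to feel for the stop.

```bash
python3 -m creep '[[-1,[0,0.001,0],0],[-1,[0,0.002,0],0],[-1,[0,0.003,0],0],[-1,[0,0.004,0],0],[-1,[0,0.004,0],0]]'
python3 -m creep '[[-1,[0,0.001,0],0],[-1,[0,0.002,0],0],[-1,[0,0.003,0],0],[-1,[0,0.004,0],0],[-1,[0,0.004,0],0]]'
python3 - <<'E'
from h import *
t=arm.snapshot("top")
for v in(225,230,235):
  print(t["img"][v,155:172].mean(1).astype(int))
p=onz(t,163,230,96);r=p[:2]-[611.5,144.5];print(p,r[1]*.9954-r[0]*.0958)
E
```

```text
clock: 6.7
position: [495.6, 262.4, 102.2]
tcp_rot: [3.131, 0.144, -0.003]
force: [-1.1, -14.7, 2.3]
grip_width: -0.3
finger_force: 7.0
clock: 7.2
position: [495.6, 262.7, 102.2]
tcp_rot: [3.124, 0.142, -0.006]
force: [-1.1, -26.4, 5.3]
grip_width: 0.1
finger_force: 13.0
[124 124 125 125 125 124 124  72  41  40  39  36  30  29  21  24  15]
[127 125 124 123 124 124 124  92  36  28  22  16  15  23  36  38  38]
[128 128 127 128 128 126 125 124  53  38  38  38  37  38  39  38  38]
[539.6 196.5  96. ] 58.64881999999999
```

The force rises with no further motion, so the hatch is fully open. I'll back off, lift, check the jars and head for the first one.

```bash
python3 -m creep '[[-1,[0,-0.02,0],0],[-1,[0,-0.02,0.04],0],[-1,[0,-0.02,0.08],0],[-1,[0,-0.02,0.12],0],[-1,[0,-0.02,0.12],0]]'
cat > jars.py <<'E'
from h import *
t=arm.snapshot("top")
for st,c in blobs(t,(0,150,60),(8,255,255),60)+blobs(t,(172,150,60),(180,255,255),60): print(st,c,onz(t,*c,44),depth(t,*c))
print(arm.sense()["position"].round(1))
E
python3 jars.py
```

```text
clock: 7.75
position: [497.9, 251.3, 229.8]
tcp_rot: [-3.131, -0.147, -0.016]
force: [1.1, -0.5, 0.5]
grip_width: -0.3
finger_force: 0.0
[241, 107, 50, 47, 1358] [265.6 130.6] [801.4 -62.   44. ] [777.8 -61.7 111.4]
[323, 186, 19, 17, 243] [332.  193.9] [ 624.3 -227.8   44. ] [ 624.4 -228.    43. ]
[364, 194, 18, 17, 248] [372.6 201.9] [ 600.1 -330.1   44. ] [ 600.3 -330.4   43.2]
[326, 234, 19, 18, 258] [335.  242.8] [ 499.  -227.8   44. ] [ 498.9 -227.6   45.6]
[496.9 251.3 226.2]
```

```bash
for i in 1 2; do python3 -m creep '[[0.5,[0,-0.05,0],0],[0.5,[0.0005,-0.1,0],0],[0.5,[0.001,-0.15,0],0],[0.5,[0.001,-0.2,0],0],[0.5,[0.001,-0.2395,0],0]]'; done
python3 -m creep '[[0.5,[0,0,-0.05],0],[0.5,[0,0,-0.1],0],[0.5,[0,0,-0.15],0],[0.5,[0,0,-0.15],0],[0.5,[0,0,-0.15],0]]'
python3 jars.py
```

```text
clock: 8.3
position: [496.3, 8.7, 221.5]
tcp_rot: [-3.137, -0.147, -0.0]
force: [0.0, -0.8, -0.7]
grip_width: 63.8
finger_force: 0.0
clock: 8.8
position: [497.3, -231.0, 221.2]
tcp_rot: [-3.137, -0.146, -0.0]
force: [-0.2, 0.3, -1.3]
grip_width: 64.0
finger_force: 0.0
clock: 9.3
position: [497.7, -229.1, 72.8]
tcp_rot: [3.137, 0.148, -0.001]
force: [0.1, -0.3, 2.0]
grip_width: 63.8
finger_force: 0.0
[241, 107, 50, 47, 1359] [265.7 130.6] [801.4 -62.3  44. ] [777.2 -61.9 113.2]
[323, 186, 19, 17, 249] [331.9 194. ] [ 624.  -227.6   44. ] [ 623.9 -227.4   44.7]
[364, 194, 18, 12, 147] [371.2 199.1] [ 607.5 -327.1   44. ] [ 607.3 -326.7   45.4]
[ 499.2 -229.4   75.1]
```

```bash
python3 -m creep '[[0.5,[0,0.001,-0.03],0],[0.5,[0,0.001,-0.054],0],[0.5,[0,0.001,-0.054],0],[0.5,[0,0.001,-0.054],0],[0.1,[0,0.001,-0.054],0]]' 30
python3 -m creep '[[-0.3,[0,0,0],0],[-0.3,[0,0,0],0],[-0.3,[0,0,0],0],[-0.3,[0,0,0],0],[-0.3,[0,0,0],0]]'
python3 -m creep '[[-0.3,[0,0,0.02],0],[-0.3,[0,0,0.05],0],[-0.3,[0,0,0.09],0],[-0.3,[0,0,0.14],0],[-0.3,[0,0,0.14],0]]'
```

```text
clock: 9.85
position: [499.8, -228.3, 21.6]
tcp_rot: [3.136, 0.148, 0.007]
force: [0.3, 0.2, 1.0]
grip_width: 50.8
finger_force: 0.0
clock: 10.35
position: [499.6, -228.3, 21.4]
tcp_rot: [3.136, 0.148, 0.007]
force: [-2.0, 1.5, 6.6]
grip_width: 44.2
finger_force: 30.1
clock: 10.85
position: [501.1, -229.5, 168.2]
tcp_rot: [3.133, 0.147, 0.021]
force: [0.9, -0.5, 0.3]
grip_width: 44.0
finger_force: 30.7
```

```bash
for i in 1 2; do python3 -m creep '[[-0.3,[0.004,0.046,0],0],[-0.3,[0.008,0.092,0],0],[-0.3,[0.012,0.138,0],0],[-0.3,[0.016,0.183,0],0],[-0.3,[0.016,0.183,0],0]]'; done
python3 -m creep '[[-0.3,[0,0,-0.03],0],[-0.3,[0,0,-0.06],0],[-0.3,[0,0,-0.08],0],[-0.3,[0,0,-0.08],0],[-0.3,[0,0,-0.08],0]]'
python3 - <<'E'
from h import *
t=arm.snapshot("top");w=arm.snapshot("wrist");s=arm.snapshot("scene")
cv2.imwrite("pics/w1.png",np.hstack([cv2.resize(t["img"][170:270,130:240],(396,360)),cv2.resize(w["img"],(400,300)).copy() if 0 else cv2.resize(w["img"],(400,360))]))
print(arm.sense()["position"])
E
```

```text
clock: 11.35
position: [514.4, -40.6, 159.2]
tcp_rot: [-3.137, -0.156, -0.003]
force: [-1.2, -0.5, -0.6]
grip_width: 43.8
finger_force: 30.9
clock: 11.85
position: [530.0, 142.0, 158.4]
tcp_rot: [-3.137, -0.154, -0.001]
force: [0.1, 0.0, -1.1]
grip_width: 44.0
finger_force: 31.0
clock: 12.35
position: [530.4, 137.6, 79.5]
tcp_rot: [3.138, 0.147, 0.002]
force: [0.3, -0.2, 0.7]
grip_width: 43.7
finger_force: 31.0
[530.83766463 138.29722163  80.36674173]
```

View pics/w1.png

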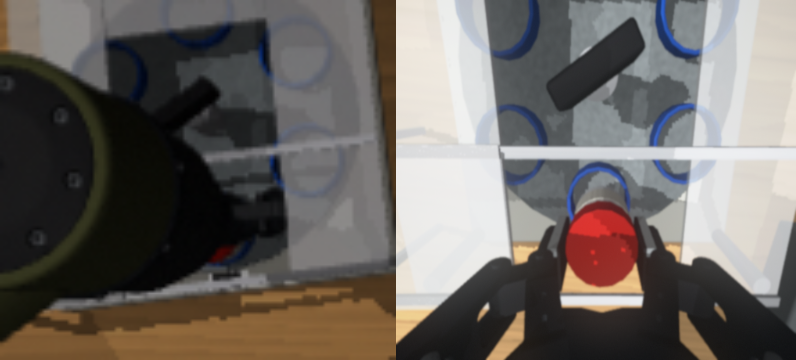

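The wrist view shows the jar held upright over the front cup, with the cap at about (602,244) and the cup's rim arc at (600,190). I'll measure the cup against the jar in this same view.

```bash
cat > align.py <<'E'
from h import *
from scipy.optimize import least_squares
import sys
foot=float(sys.argv[1])
w=arm.snapshot("wrist");hsv=cv2.cvtColor(w["img"],cv2.COLOR_BGR2HSV)
m=cv2.inRange(hsv,(0,120,80),(8,255,255))|cv2.inRange(hsv,(172,120,80),(180,255,255))
c=max(cv2.findContours(m,0,1)[0],key=cv2.contourArea)
P=np.array([onz(w,*p,foot+44)[:2] for p in c[:,0]])
fit=lambda P,r:least_squares(lambda q:np.hypot(*(P-q[:2]).T)-r,P.mean(0),loss="soft_l1").x
hull=cv2.minEnclosingCircle(P.astype(np.float32)); print("cap fit",fit(P,22.5),"minenc",hull)
b=cv2.inRange(hsv,(105,120,50),(125,255,255));ys,xs=np.nonzero(b)
Q=np.array([onz(w,x,y,50)[:2] for x,y in zip(xs,ys)])
print("blue",len(Q))
Q=Q[np.hypot(*(Q-[532,137]).T)<34]
q=fit(Q,25.); r=np.hypot(*(Q-q).T); print("cup0",q,len(Q),"r",np.percentile(r,[5,50,95]))
print(arm.sense()["position"])
E
python3 align.py 59
```

```text
cap fit [532.85707808 137.55677315] minenc ((533.1957397460938, 137.54112243652344), 23.923568725585938)
blue 4327
cup0 [535.49193689 140.04455699] 790 r [23.0409917  24.80950613 27.0294077 ]
[530.66366512 138.35072898  80.07027363]
```

Run:
```python
from h import *
w=arm.snapshot("wrist");g=w["img"].max(2)
cv2.imwrite("pics/k.png",w["img"])
m=(g<45).astype(np.uint8);n,l,st,c=cv2.connectedComponentsWithStats(m)
for i in range(1,n):
    if st[i,4]>300: print(st[i],c[i],onz(w,*c[i],122),onz(w,*c[i],106),depth(w,*c[i]))
o,d=ray(w,256,192);print(o,d)
hsv=cv2.cvtColor(w["img"],cv2.COLOR_BGR2HSV);b=cv2.inRange(hsv,(105,120,50),(125,255,255))
from scipy.optimize import least_squares
ys,xs=np.nonzero(b);Q=np.array([onz(w,x,y,50)[:2] for x,y in zip(xs,ys)])
# joint fit: six cups on the 80 mm circle
def res(p):
    a=p[2]+np.arange(6)*np.pi/3;C=p[:2]-80*np.c_[np.cos(a),np.sin(a)]
    return np.abs(np.hypot(*(Q[:,None]-C).transpose(2,0,1))-25).min(1)
r=least_squares(res,[613,146,.096],loss="soft_l1");x=r.x;print(x,x[:2]-80*np.array([np.cos(x[2]),np.sin(x[2])]),np.median(res(x)))
```

```text
[ 195   31  123   86 1373] [254.21849964  87.2403496 ] [609.  147.6 122. ] [609.9 148.2 106. ] [609.  147.6 121.4]
[  142   287   370    97 21297] [329.5011504  347.66586843] [505.5 105.8 122. ] [490.1  99.8 106. ] [549.7 123.2 167.8]
[   0  315  152   69 6031] [ 76.3853424  357.42281545] [490.2 215.6 122. ] [472.4 226.9 106. ] [533.7 188.  160.9]
[603.03144847 144.02447063 223.04572823] [-0.2856993  -0.00133865 -0.95862331]
[6.14188804e+02 1.47821673e+02 9.81087317e-02] [534.57350825 139.98555947] 1.242214517520237
```

The wrist view, at heights similar to the jar's, puts the cup about (+2.3,+2.3) mm from the jar. I'll correct that and lower slowly.

```bash
python3 -m creep '[[-0.3,[0.0022,0.0023,0],0],[-0.3,[0.0022,0.0023,-0.004],0],[-0.3,[0.0022,0.0023,-0.008],0],[-0.3,[0.0022,0.0023,-0.012],0],[-0.3,[0.0022,0.0023,-0.012],0]]'
python3 -m creep '[[-0.3,[0,0,-0.003],0],[-0.3,[0,0,-0.006],0],[-0.3,[0,0,-0.008],0],[-0.3,[0,0,-0.008],0],[-0.3,[0,0,-0.008],0]]'
```

```text
clock: 13.1
position: [531.9, 140.3, 65.5]
tcp_rot: [3.138, 0.147, -0.001]
force: [1.1, 0.2, -1.1]
grip_width: 44.1
finger_force: 31.0
clock: 13.6
position: [531.9, 140.4, 58.0]
tcp_rot: [3.138, 0.147, -0.001]
force: [2.0, 0.5, -0.8]
grip_width: 43.3
finger_force: 31.0
```

```bash
python3 -m creep '[[-0.3,[0,0,-0.002],0],[-0.3,[0,0,-0.004],0],[-0.3,[0,0,-0.004],0],[-0.3,[0,0,-0.004],0],[0.1,[0,0,-0.004],0]]'
python3 -m creep '[[0.35,[0,0,0],0],[0.35,[0,0,0],0],[0.35,[0,0,0.0],0],[0.35,[0,0,0.03],0],[0.35,[0,0,0.07],0]]'
python3 -m creep '[[0.0,[0.03,0,0.02],-8],[0.0,[0.06,0.003,0.02],-16],[-0.3,[0.0795,0.0065,0.02],-24],[-0.3,[0.0795,0.0065,0.02],-32],[-0.3,[0.0795,0.0065,0.02],-40]]'
python3 align.py 32
```

```text
clock: 14.1
position: [531.7, 140.3, 54.1]
tcp_rot: [3.138, 0.147, -0.001]
force: [0.6, -0.4, -0.2]
grip_width: 46.9
finger_force: 0.0
clock: 14.6
position: [530.6, 139.7, 122.7]
tcp_rot: [3.136, 0.147, -0.007]
force: [0.8, -0.1, -0.3]
grip_width: 57.4
finger_force: 0.0
clock: 15.1
position: [611.8, 146.8, 143.4]
tcp_rot: [2.995, -0.944, -0.002]
force: [-0.4, -0.2, 0.2]
grip_width: 30.1
finger_force: 0.0
cap fit [536.00283093 107.87190092] minenc ((535.0999755859375, 126.25), 18.200698852539062)
blue 694
cup0 [535.09610382 140.5566314 ] 112 r [23.47624864 24.88475974 26.36908948]
[611.62842862 146.79640179 143.67138737]
```

```bash
python3 -m creep '[[-0.3,[0,0,0],-8],[-0.3,[0,0,0],-16],[-0.3,[0,0,0],-20],[-0.3,[0,0,0],-20],[-0.3,[0,0,0],-20]]'
python3 - <<'E'
from h import *
w=arm.snapshot("wrist");cv2.imwrite("pics/w2.png",w["img"]);print(arm.sense()["position"])
E
```

```text
clock: 15.65
position: [611.5, 146.9, 144.3]
tcp_rot: [2.794, -1.437, -0.0]
force: [-0.0, 0.3, -0.2]
grip_width: 30.1
finger_force: 0.0
[611.48229844 146.86586677 144.29182371]
```

View pics/w2.png

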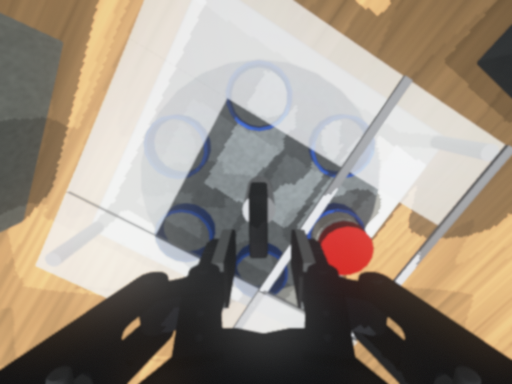

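The wrist view shows the jar seated in the front cup, with its cap at (347,250). The knob at (258,220) is parallel to the fingers and between them. I'll go down, grip and turn one click clockwise.

```bash
python3 -m creep '[[-0.3,[0,0,-0.02],0],[-0.3,[0,0,-0.042],0],[-0.3,[0,0,-0.042],0],[-0.3,[0,0,-0.042],0],[-0.8,[0,0,-0.042],0]]' 40
python3 -m creep '[[-1,[0,0,0],0],[-1,[0,0,0],0],[-1,[0,0,0],0],[-1,[0,0,0],0],[-1,[0,0,0],0]]'
python3 -m creep '[[-1,[0,0,0],-7],[-1,[0,0,0],-14],[-1,[0,0,0],-21],[-1,[0,0,0],-28],[-1,[0,0,0],-35]]'
python3 -m creep '[[-1,[0,0,0],-7],[-1,[0,0,0],-14],[-1,[0,0,0],-20],[-1,[0,0,0],-25],[-1,[0,0,0],-25]]'
```

```text
clock: 16.2
position: [612.3, 147.1, 104.0]
tcp_rot: [-2.791, 1.44, -0.003]
force: [1.3, 1.8, 0.7]
grip_width: 16.3
finger_force: 4.9
clock: 16.7
position: [614.2, 148.5, 104.2]
tcp_rot: [-2.786, 1.437, -0.008]
force: [10.0, 4.0, -3.7]
grip_width: 10.8
finger_force: 42.0
clock: 17.2
position: [614.0, 148.4, 104.3]
tcp_rot: [-2.219, 2.214, -0.004]
force: [9.9, 3.5, -3.2]
grip_width: 10.9
finger_force: 42.0
clock: 17.7
position: [613.9, 148.5, 104.3]
tcp_rot: [-1.691, 2.639, -0.001]
force: [8.5, 3.9, -2.0]
grip_width: 11.2
finger_force: 42.1
```

The tool turned 60° with the knob, and the grip put the axis at about (614,148.4) in the robot's frame. I'll release, lift, and look for the next jars.

```bash
python3 -m creep '[[-0.4,[0,0,0],0],[-0.4,[0,0,0],0],[-0.4,[0,0,0],0],[-0.4,[0,0,0.04],0],[-0.4,[0,0,0.09],0]]'
python3 -m creep '[[0.5,[-0.01,-0.05,0.03],8],[0.5,[-0.02,-0.1,0.03],16],[0.5,[-0.03,-0.15,0.03],24],[0.5,[-0.03,-0.2,0.03],32],[0.5,[-0.03,-0.2,0.03],40]]'
python3 jars.py
python3 - <<'E'
from h import *
t=arm.snapshot("top");s=arm.snapshot("scene");cv2.imwrite("pics/m1.png",np.hstack([cv2.resize(t["img"][140:265,120:250],(400,385)),cv2.resize(s["img"][120:225,220:345],(400,385))]))
E
```

```text
clock: 18.2
position: [610.1, 146.3, 190.6]
tcp_rot: [1.694, -2.639, -0.001]
force: [1.8, -0.3, 0.4]
grip_width: 25.4
finger_force: 0.0
clock: 18.7
position: [580.8, -57.2, 223.4]
tcp_rot: [-2.501, 1.902, -0.002]
force: [0.8, 0.6, -0.7]
grip_width: 64.0
finger_force: 0.0
[323, 186, 19, 17, 243] [332.  193.8] [ 624.5 -227.9   44. ] [ 624.3 -227.6   45.3]
[364, 194, 18, 18, 254] [372.5 202. ] [ 599.9 -329.9   44. ] [ 600.1 -330.3   42.3]
[580.9 -57.  223.1]
```

View pics/m1.png

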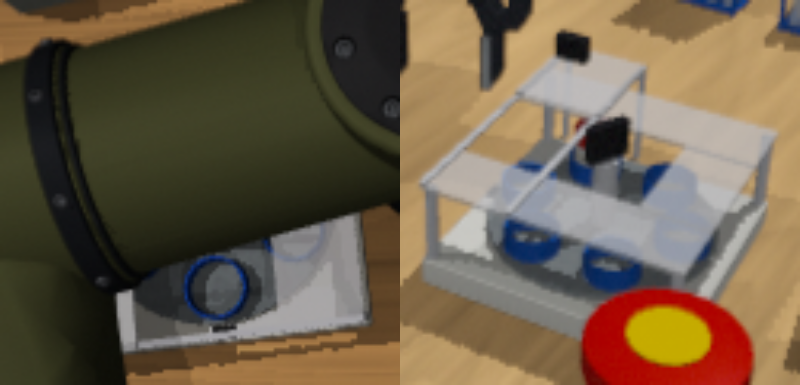

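The scene view shows the first jar's red cap at (580,130), on the left under the hood. The top view shows an empty cup back at the slot. The top camera reads about 2.5 mm low in x, so I'll correct jar B's position for that.

```bash
python3 -m creep '[[0.5,[0.015,-0.05,0],8],[0.5,[0.03,-0.1,0],16],[0.5,[0.0455,-0.15,0],24],[0.5,[0.0455,-0.169,0],32],[0.5,[0.0455,-0.169,0],40]]'
python3 -m creep '[[0.5,[0,0,-0.04],8],[0.5,[0,0,-0.08],16],[0.5,[0,0,-0.12],24],[0.5,[0,0,-0.14],32],[0.5,[0,0,-0.14],40]]'
python3 - <<'E'
from h import *
w=arm.snapshot("wrist")
hsv=cv2.cvtColor(w["img"],cv2.COLOR_BGR2HSV);m=cv2.inRange(hsv,(0,120,80),(8,255,255))|cv2.inRange(hsv,(172,120,80),(180,255,255))
for c in cv2.findContours(m,0,1)[0]:
    if cv2.contourArea(c)>300:
        P=np.array([onz(w,*p,44)[:2] for p in c[:,0]],np.float32);print(cv2.minEnclosingCircle(P))
print(arm.sense()["position"],arm.sense()["tcp_rot"])
E
```

```text
clock: 19.35
position: [627.2, -224.5, 220.8]
tcp_rot: [2.998, -0.935, -0.003]
force: [-0.1, 1.1, -0.9]
grip_width: 64.1
finger_force: 0.0
clock: 19.85
position: [625.2, -220.0, 76.9]
tcp_rot: [-3.136, -0.153, 0.012]
force: [0.6, -0.8, 0.9]
grip_width: 64.3
finger_force: 0.0
((605.1485595703125, -329.6821594238281), 25.72490882873535)
((626.9811401367188, -229.26187133789062), 23.373565673828125)
[ 626.20746073 -220.48843614   79.4157741 ] [-3.13644639 -0.16440304  0.00708793]
```

```bash
python3 -m creep '[[0.5,[0,0,0],0],[0.5,[0,0,0],0],[0.5,[0,0,0],0],[0.5,[0,0,0],0]]'
```

```text
clock: 20.3
position: [627.3, -222.0, 82.9]
tcp_rot: [3.138, 0.145, 0.002]
force: [-1.0, -1.0, 0.9]
grip_width: 63.9
finger_force: 0.0
```

```bash
python3 -m creep '[[0.5,[0,-0.0065,-0.02],0],[0.5,[0,-0.0065,-0.045],0],[0.5,[0,-0.0065,-0.0615],0],[0.5,[0,-0.0065,-0.0615],0],[0.1,[0,-0.0065,-0.0615],0]]' 30
python3 -m creep '[[-0.3,[0,0,0],0],[-0.3,[0,0,0],0],[-0.3,[0,0,0],0],[-0.3,[0,0,0],0],[-0.3,[0,0,0],0]]'
python3 -m creep '[[-0.3,[0,0,0.02],0],[-0.3,[0,0,0.05],0],[-0.3,[0,0,0.09],0],[-0.3,[0,0,0.14],0],[-0.3,[0,0,0.14],0]]'
```

```text
clock: 20.8
position: [627.2, -228.8, 21.3]
tcp_rot: [3.137, 0.147, 0.0]
force: [-0.1, 0.3, 0.7]
grip_width: 51.1
finger_force: 0.0
clock: 21.3
position: [627.9, -228.7, 22.3]
tcp_rot: [3.137, 0.148, 0.004]
force: [-0.0, 2.8, 5.2]
grip_width: 43.9
finger_force: 31.0
clock: 21.8
position: [629.7, -230.0, 170.1]
tcp_rot: [3.133, 0.147, 0.019]
force: [0.1, -0.2, 1.6]
grip_width: 43.9
finger_force: 30.7
```

```bash
for i in 1 2; do python3 -m creep '[[-0.3,[-0.0116,0.046,0],0],[-0.3,[-0.0232,0.092,0],0],[-0.3,[-0.0348,0.138,0],0],[-0.3,[-0.0465,0.1845,0],0],[-0.3,[-0.0465,0.1845,0],0]]'; done
python3 -m creep '[[-0.3,[0,0,-0.03],0],[-0.3,[0,0,-0.06],0],[-0.3,[0,0,-0.08],0],[-0.3,[0,0,-0.08],0],[-0.3,[0,0,-0.08],0]]'
python3 -m creep '[[-0.3,[0,0,0],0],[-0.3,[0,0,0],0]]'
python3 align.py 59
```

```text
clock: 22.3
position: [579.6, -39.5, 160.6]
tcp_rot: [-3.136, -0.156, -0.001]
force: [0.2, 0.7, -0.8]
grip_width: 43.7
finger_force: 30.9
clock: 22.8
position: [532.7, 144.5, 160.1]
tcp_rot: [-3.137, -0.155, 0.001]
force: [-0.1, 0.4, -0.9]
grip_width: 43.7
finger_force: 31.0
clock: 23.3
position: [534.3, 139.8, 81.2]
tcp_rot: [3.137, 0.147, 0.0]
force: [0.6, -0.8, 1.0]
grip_width: 43.8
finger_force: 31.0
clock: 23.5
position: [534.8, 140.6, 82.4]
tcp_rot: [-3.137, -0.147, -0.004]
force: [0.3, 0.9, -0.4]
grip_width: 44.0
finger_force: 31.0
cap fit [534.00625363 139.60974366] minenc ((534.2681274414062, 139.46905517578125), 24.270614624023438)
blue 4081
cup0 [535.45232759 140.65207672] 743 r [23.09213287 24.77579247 27.16600763]
[534.63728868 140.60999609  82.07210106]
```

```bash
python3 -m creep '[[-0.3,[0.001,0.0004,0],0],[-0.3,[0.001,0.0004,-0.005],0],[-0.3,[0.001,0.0004,-0.009],0],[-0.3,[0.001,0.0004,-0.013],0],[-0.3,[0.001,0.0004,-0.014],0]]'
python3 -m creep '[[-0.3,[0,0,-0.003],0],[-0.3,[0,0,-0.006],0],[-0.3,[0,0,-0.008],0],[-0.3,[0,0,-0.008],0],[-0.3,[0,0,-0.008],0]]'
```

```text
clock: 24.05
position: [534.6, 140.6, 65.8]
tcp_rot: [3.137, 0.147, -0.002]
force: [0.3, -0.6, -0.3]
grip_width: 43.8
finger_force: 31.0
clock: 24.55
position: [535.0, 140.8, 58.8]
tcp_rot: [3.138, 0.147, 0.0]
force: [-0.1, -1.1, -0.9]
grip_width: 43.8
finger_force: 31.0
```

```bash
python3 -m creep '[[-0.3,[0,0,-0.002],0],[-0.3,[0,0,-0.004],0],[-0.3,[0,0,-0.004],0],[-0.3,[0,0,-0.004],0],[0.1,[0,0,-0.004],0]]'
python3 -m creep '[[0.35,[0,0,0],0],[0.35,[0,0,0],0],[0.35,[0,0,0.0],0],[0.35,[0,0,0.03],0],[0.35,[0,0,0.07],0]]'
python3 -m creep '[[0.0,[0.03,0.003,0.02],6],[0.0,[0.06,0.006,0.02],12],[-0.3,[0.079,0.0078,0.02],18],[-0.3,[0.079,0.0078,0.02],24],[-0.3,[0.079,0.0078,0.02],30]]'
python3 -m creep '[[-0.3,[0,0,0],6],[-0.3,[0,0,0],12],[-0.3,[0,0,0],18],[-0.3,[0,0,0],24],[-0.3,[0,0,0],30]]'
python3 -m creep '[[-0.3,[0,0,0],0],[-0.3,[0,0,0],0]]'
python3 - <<'E'
from h import *
w=arm.snapshot("wrist");cv2.imwrite("pics/w3.png",w["img"]);print(arm.sense()["position"])
E
```

```text
clock: 25.05
position: [535.1, 140.8, 54.8]
tcp_rot: [3.138, 0.147, 0.0]
force: [-0.4, -0.0, -0.2]
grip_width: 46.9
finger_force: 0.0
clock: 25.55
position: [533.6, 140.2, 123.2]
tcp_rot: [3.136, 0.147, -0.007]
force: [1.0, 1.2, -0.1]
grip_width: 57.7
finger_force: 0.0
clock: 26.05
position: [614.4, 148.5, 144.0]
tcp_rot: [2.991, 0.96, -0.002]
force: [-0.6, -0.7, -0.3]
grip_width: 29.9
finger_force: 0.0
clock: 26.55
position: [614.0, 148.6, 144.7]
tcp_rot: [2.64, 1.702, -0.0]
force: [0.5, 0.8, 0.3]
grip_width: 30.0
finger_force: 0.0
clock: 26.75
position: [614.0, 148.6, 144.7]
tcp_rot: [2.646, 1.693, -0.0]
force: [-0.0, -0.0, -0.8]
grip_width: 29.8
finger_force: 0.0
[613.9982962  148.59524534 144.69697188]
```

View pics/w3.png

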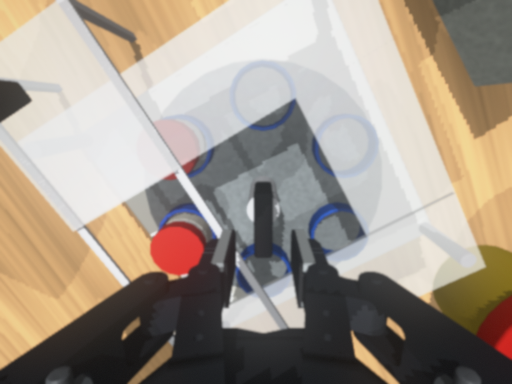

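The wrist view shows jar 1 at (178,145) under the hood and jar 2 seated at the slot, at (180,247). The knob at (262,218) is aligned between the fingers. Now the second click.

```bash
python3 -m creep '[[-0.3,[0,0,-0.02],0],[-0.3,[0,0,-0.042],0],[-0.3,[0,0,-0.042],0],[-0.3,[0,0,-0.042],0],[-0.8,[0,0,-0.042],0]]' 40
python3 -m creep '[[-1,[0,0,0],0],[-1,[0,0,0],0],[-1,[0,0,0],0],[-1,[0,0,0],0],[-1,[0,0,0],0]]'
python3 -m creep '[[-1,[0,0,0],-7],[-1,[0,0,0],-14],[-1,[0,0,0],-21],[-1,[0,0,0],-28],[-1,[0,0,0],-35]]'
python3 -m creep '[[-1,[0,0,0],-7],[-1,[0,0,0],-14],[-1,[0,0,0],-20],[-1,[0,0,0],-25],[-1,[0,0,0],-25]]'
python3 -m creep '[[-0.4,[0,0,0],0],[-0.4,[0,0,0],0],[-0.4,[0,0,0],0],[-0.4,[0,0,0.04],0],[-0.4,[0,0,0.09],0]]'
python3 -m creep '[[0.5,[0,-0.05,0.03],0],[0.5,[0,-0.1,0.03],0],[0.5,[0,-0.15,0.03],0],[0.5,[0,-0.2,0.03],0],[0.5,[0,-0.24,0.03],0]]'
python3 jars.py
```

```text
clock: 27.3
position: [614.8, 148.7, 104.5]
tcp_rot: [2.644, 1.696, 0.003]
force: [-0.1, -0.2, 0.4]
grip_width: 16.6
finger_force: 0.0
clock: 27.8
position: [614.3, 149.0, 104.6]
tcp_rot: [2.644, 1.697, 0.003]
force: [-4.8, 1.3, 6.1]
grip_width: 11.1
finger_force: 41.2
clock: 28.3
position: [614.4, 148.9, 104.7]
tcp_rot: [-3.034, -0.816, -0.003]
force: [-4.9, 1.4, 5.5]
grip_width: 10.8
finger_force: 41.1
clock: 28.8
position: [614.4, 148.8, 104.7]
tcp_rot: [-3.138, -0.144, -0.003]
force: [-3.2, 1.8, 6.0]
grip_width: 11.0
finger_force: 41.1
clock: 29.3
position: [612.7, 148.0, 190.5]
tcp_rot: [3.136, 0.147, -0.009]
force: [1.0, 0.9, 0.9]
grip_width: 25.3
finger_force: 0.0
clock: 29.8
position: [613.8, -93.5, 222.9]
tcp_rot: [3.138, 0.147, 0.001]
force: [1.5, 0.3, 0.6]
grip_width: 64.0
finger_force: 0.0
[365, 194, 17, 17, 236] [372.9 201.8] [ 600.4 -330.9   44. ] [ 600.1 -330.3   46. ]
[613.1 -99.6 223. ]
```

```bash
python3 -m creep '[[0.5,[-0.003,-0.05,0],0],[0.5,[-0.006,-0.1,0],0],[0.5,[-0.009,-0.15,0],0],[0.5,[-0.012,-0.2,0],0],[0.5,[-0.012,-0.239,0],0]]'
python3 -m creep '[[0.5,[0,0,-0.04],0],[0.5,[0,0,-0.08],0],[0.5,[0,0,-0.12],0],[0.5,[0,0,-0.14],0],[0.5,[0,0,-0.14],0]]'
python3 -m creep '[[0.5,[0,0,0],0],[0.5,[0,0,0],0],[0.5,[0,0,0],0]]'
python3 align.py 0 | head -1
```

```text
clock: 30.35
position: [601.3, -333.2, 222.6]
tcp_rot: [3.138, 0.145, -0.0]
force: [0.2, -0.3, -0.3]
grip_width: 64.1
finger_force: 0.0
clock: 30.85
position: [599.9, -329.6, 77.8]
tcp_rot: [-3.135, -0.146, 0.011]
force: [-0.5, 0.2, -0.2]
grip_width: 64.2
finger_force: 0.0
clock: 31.15
position: [603.0, -330.7, 85.1]
tcp_rot: [3.137, 0.147, 0.005]
force: [-0.6, -0.2, 0.6]
grip_width: 64.3
finger_force: 0.0
cap fit [ 602.79044315 -332.12438646] minenc ((602.9852294921875, -332.1593017578125), 23.115272521972656)Traceback (most recent call last):
  File "align.py", line 14, in <module>
    Q=Q[np.hypot(*(Q-[532,137]).T)<34]
                   ~^~~~~~~~~~
ValueError: operands could not be broadcast together with shapes (0,) (2,)
```

Aligned (603,−331). I'll descend, grip and carry.

```bash
python3 -m creep '[[0.5,[0,-0.0005,-0.02],0],[0.5,[0,-0.0005,-0.045],0],[0.5,[0,-0.0005,-0.0625],0],[0.5,[0,-0.0005,-0.0625],0],[0.1,[0,-0.0005,-0.0625],0]]' 30
python3 -m creep '[[-0.3,[0,0,0],0],[-0.3,[0,0,0],0],[-0.3,[0,0,0],0],[-0.3,[0,0,0],0],[-0.3,[0,0,0],0]]'
python3 -m creep '[[-0.3,[0,0,0.02],0],[-0.3,[0,0,0.05],0],[-0.3,[0,0,0.09],0],[-0.3,[0,0,0.14],0],[-0.3,[0,0,0.14],0]]'
```

```text
clock: 31.7
position: [602.4, -331.2, 21.4]
tcp_rot: [3.137, 0.148, 0.001]
force: [0.6, -0.7, 0.7]
grip_width: 51.2
finger_force: 0.0
clock: 32.2
position: [603.1, -331.3, 22.3]
tcp_rot: [3.137, 0.148, 0.004]
force: [0.6, 0.6, 6.4]
grip_width: 43.9
finger_force: 31.1
clock: 32.7
position: [604.5, -332.8, 170.1]
tcp_rot: [3.131, 0.147, 0.018]
force: [-0.4, -0.5, 0.9]
grip_width: 43.8
finger_force: 30.8
```

```bash
for i in 1 2 3; do python3 -m creep '[[-0.3,[-0.006,0.04,0],0],[-0.3,[-0.012,0.08,0],0],[-0.3,[-0.018,0.12,0],0],[-0.3,[-0.0227,0.1573,0],0],[-0.3,[-0.0227,0.1573,0],0]]' | head -2; done
python3 -m creep '[[-0.3,[0,0,-0.03],0],[-0.3,[0,0,-0.06],0],[-0.3,[0,0,-0.08],0],[-0.3,[0,0,-0.08],0],[-0.3,[0,0,-0.08],0]]'
python3 -m creep '[[-0.3,[0,0,0],0],[-0.3,[0,0,0],0]]'
python3 align.py 59
python3 - <<'E'
from h import *
t=arm.snapshot("wrist");cv2.imwrite("pics/w4.png",t["img"])
E
```

```text
clock: 33.2
position: [579.2, -169.9, 160.5]
clock: 33.7
position: [556.3, -13.1, 160.1]
clock: 34.2
position: [533.5, 143.8, 159.7]
clock: 34.7
position: [534.4, 140.1, 80.9]
tcp_rot: [3.137, 0.146, 0.001]
force: [-0.9, 0.3, 0.5]
grip_width: 43.9
finger_force: 31.1
clock: 34.9
position: [534.8, 141.2, 81.9]
tcp_rot: [-3.137, -0.147, -0.004]
force: [-0.3, 0.3, 0.1]
grip_width: 43.5
finger_force: 31.1
cap fit [534.92519181 140.2596368 ] minenc ((535.25, 140.39999389648438), 24.042001724243164)
blue 4040
cup0 [535.51430191 140.69354832] 749 r [23.0930008 24.8131344 27.2077876]
[534.55915029 141.20507883  81.62290224]
```

View pics/w4.png

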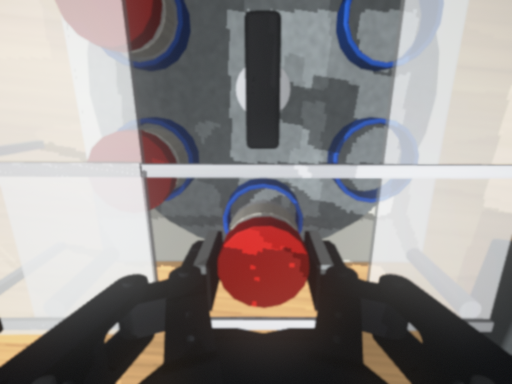

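Jars 1 and 2 sit in neighbouring cups on the left, at (130,20) and (130,165). Jar 3 is centred over the empty cup at (262,200). I'll lower it, release, and grip the knob, which is already aligned with the fingers.

```bash
python3 -m creep '[[-0.3,[0,0,0],0],[-0.3,[0,0,-0.005],0],[-0.3,[0,0,-0.009],0],[-0.3,[0,0,-0.013],0],[-0.3,[0,0,-0.014],0]]'
python3 -m creep '[[-0.3,[0,0,-0.003],0],[-0.3,[0,0,-0.006],0],[-0.3,[0,0,-0.009],0],[-0.3,[0,0,-0.012],0],[-0.3,[0,0,-0.012],0]]'
python3 -m creep '[[0.35,[0,0,0],0],[0.35,[0,0,0],0],[0.35,[0,0,0.0],0],[0.35,[0,0,0.03],0],[0.35,[0,0,0.07],0]]'
python3 -m creep '[[0.0,[0.03,0.003,0.02],0],[0.0,[0.06,0.006,0.02],0],[-0.3,[0.079,0.0078,0.02],0],[-0.3,[0.079,0.0078,0.02],0],[-0.3,[0.079,0.0078,0.02],0]]'
python3 - <<'E'
from h import *
w=arm.snapshot("wrist")
hsv=cv2.cvtColor(w["img"],cv2.COLOR_BGR2HSV);m=cv2.inRange(hsv,(0,150,80),(8,255,255))|cv2.inRange(hsv,(172,150,80),(180,255,255))
for c in cv2.findContours(m,0,1)[0]:
    if cv2.contourArea(c)>300:
        P=np.array([onz(w,*p,76)[:2] for p in c[:,0]],np.float32);u=c[:,0].mean(0);print(u,cv2.minEnclosingCircle(P),depth(w,*u))
E
```

```text
clock: 35.5
position: [533.7, 140.9, 65.5]
tcp_rot: [3.138, 0.147, -0.001]
force: [-0.1, 0.5, -0.9]
grip_width: 43.9
finger_force: 31.1
clock: 36.0
position: [534.0, 141.0, 54.4]
tcp_rot: [3.138, 0.147, 0.0]
force: [0.3, 0.0, 0.8]
grip_width: 43.6
finger_force: 31.1
clock: 36.5
position: [532.6, 140.4, 122.7]
tcp_rot: [3.136, 0.147, -0.007]
force: [0.0, 0.3, 0.9]
grip_width: 57.6
finger_force: 0.0
clock: 37.0
position: [612.8, 148.6, 143.6]
tcp_rot: [3.138, 0.147, -0.002]
force: [-0.4, 0.6, -0.6]
grip_width: 29.9
finger_force: 0.0
[262.83216783 290.1048951 ] ((535.4606323242188, 140.64772033691406), 24.717342376708984) [536.9 140.6  77.7]
```

Jar 3 is seated, with its cap top at about 77 mm. Now the third click. After that I'll lift and close the fingers.

```bash
python3 -m creep '[[-0.3,[0.001,0,-0.02],0],[-0.3,[0.001,0,-0.042],0],[-0.3,[0.001,0,-0.042],0],[-0.3,[0.001,0,-0.042],0],[-0.8,[0.001,0,-0.042],0]]' 40
python3 -m creep '[[-1,[0,0,0],0],[-1,[0,0,0],0],[-1,[0,0,0],0],[-1,[0,0,0],0],[-1,[0,0,0],0]]'
python3 -m creep '[[-1,[0,0,0],-7],[-1,[0,0,0],-14],[-1,[0,0,0],-21],[-1,[0,0,0],-28],[-1,[0,0,0],-35]]'
python3 -m creep '[[-1,[0,0,0],-7],[-1,[0,0,0],-14],[-1,[0,0,0],-20],[-1,[0,0,0],-25],[-1,[0,0,0],-25]]'
python3 -m creep '[[-0.4,[0,0,0],0],[-0.4,[0,0,0],0],[-0.4,[0,0,0],0],[-0.4,[0,0,0.04],0],[-0.4,[0,0,0.09],0]]'
python3 - <<'E'
from h import *
t=arm.snapshot("wrist");cv2.imwrite("pics/w5.png",t["img"])
E
```

```text
clock: 37.55
position: [614.5, 149.0, 104.3]
tcp_rot: [-3.138, -0.148, -0.004]
force: [0.2, 0.5, -0.3]
grip_width: 16.2
finger_force: 0.0
clock: 38.05
position: [614.5, 148.9, 104.4]
tcp_rot: [-3.138, -0.148, -0.004]
force: [-2.4, 0.4, 5.6]
grip_width: 10.7
finger_force: 41.4
clock: 38.55
position: [614.5, 148.7, 104.4]
tcp_rot: [-3.035, 0.81, -0.003]
force: [-2.1, -0.8, 6.6]
grip_width: 10.7
finger_force: 41.5
clock: 39.05
position: [614.4, 148.5, 104.4]
tcp_rot: [-2.789, 1.445, -0.003]
force: [-2.6, -1.8, 6.2]
grip_width: 11.4
finger_force: 41.5
clock: 39.55
position: [612.5, 148.4, 189.9]
tcp_rot: [2.787, -1.439, -0.006]
force: [1.9, 0.4, 0.4]
grip_width: 25.5
finger_force: 0.0
```

View pics/w5.png

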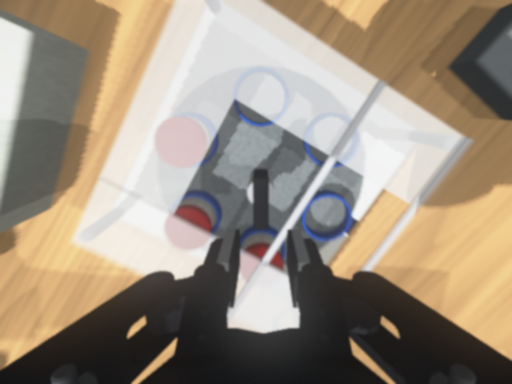

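All three caps are in neighbouring cups under the hood, at (183,142), (190,220) and (262,250). The cup at the slot, at (328,215), is empty. I'll shut the hatch by pushing the tab from the left.

```bash
python3 -m creep '[[-1,[-0.024,0.034,0],8],[-1,[-0.048,0.068,0],16],[-1,[-0.072,0.102,0],24],[-1,[-0.096,0.136,0],32],[-1,[-0.120,0.170,0],40]]'
python3 -m creep '[[-1,[0,0,0],8],[-1,[0,0,0],16],[-1,[0,0,0],20],[-1,[0,0,0],20],[-1,[0,0,0],20]]'
python3 -m creep '[[-1,[0,0,-0.03],0],[-1,[0,0,-0.06],0],[-1,[0,0,-0.09],0],[-1,[0,0,-0.09],0],[-1,[0,0,-0.09],0]]'
```

```text
clock: 40.1
position: [492.8, 320.1, 192.2]
tcp_rot: [-3.117, 0.391, -0.0]
force: [1.3, -0.1, 0.0]
grip_width: -0.3
finger_force: 0.0
clock: 40.6
position: [493.9, 318.8, 192.1]
tcp_rot: [3.138, 0.144, -0.0]
force: [0.5, -0.3, -0.4]
grip_width: -0.2
finger_force: 0.0
clock: 41.1
position: [494.3, 318.5, 102.9]
tcp_rot: [3.137, 0.146, 0.001]
force: [0.4, 0.2, 0.7]
grip_width: -0.2
finger_force: 0.0
```

```bash
for i in 1 2; do python3 -m creep '[[-1,[0.0012,-0.013,0],0],[-1,[0.0025,-0.026,0],0],[-1,[0.0037,-0.039,0],0],[-1,[0.005,-0.052,0],0],[-1,[0.0062,-0.065,0],0]]'; done
python3 -m creep '[[-1,[0.0002,-0.002,0],0],[-1,[0.0004,-0.004,0],0],[-1,[0.0006,-0.006,0],0],[-1,[0.0007,-0.007,0],0],[-1,[0.0007,-0.007,0],0]]'
python3 -m creep '[[-1,[0,-0.001,0],0],[-1,[0,-0.002,0],0],[-1,[0,-0.003,0],0],[-1,[0,-0.004,0],0],[-1,[0,-0.004,0],0]]'
```

```text
clock: 41.6
position: [500.5, 252.7, 103.0]
tcp_rot: [-3.137, -0.147, -0.002]
force: [0.3, 1.5, 1.8]
grip_width: 0.2
finger_force: 0.9
clock: 42.1
position: [506.3, 188.6, 102.1]
tcp_rot: [-3.136, -0.147, -0.0]
force: [-11.4, 40.0, 7.7]
grip_width: -0.2
finger_force: 23.2
clock: 42.6
position: [506.2, 189.2, 102.4]
tcp_rot: [-3.124, -0.152, -0.003]
force: [-8.1, 29.3, 3.1]
grip_width: -0.1
finger_force: 14.6
clock: 43.1
position: [506.3, 188.9, 102.5]
tcp_rot: [-3.117, -0.155, -0.005]
force: [-10.0, 40.0, 1.5]
grip_width: 0.1
finger_force: 20.7
```

```bash
python3 -m creep '[[-1,[-0.001,0.013,0],0],[-1,[-0.002,0.03,0],0],[-1,[-0.002,0.03,0.03],0],[-1,[-0.002,0.03,0.075],0],[-1,[-0.002,0.03,0.12],0]]'
for i in 1 2; do python3 -m creep '[[-1,[-0.01,-0.05,0],0],[-1,[-0.02,-0.1,0],0],[-1,[-0.03,-0.148,0],0],[-1,[-0.03,-0.148,0],0],[-1,[-0.03,-0.148,0],0]]'; done
python3 - <<'E'
from h import *
t=arm.snapshot("top");s=arm.snapshot("scene");cv2.imwrite("pics/m2.png",np.hstack([cv2.resize(t["img"][140:265,120:250],(400,385)),cv2.resize(s["img"][120:225,180:345],(400,385))]))
E
```

```text
clock: 43.6
position: [504.7, 206.7, 222.6]
tcp_rot: [3.135, 0.146, -0.003]
force: [1.1, 0.4, 0.5]
grip_width: -0.1
finger_force: 0.0
clock: 44.1
position: [474.9, 58.3, 222.2]
tcp_rot: [3.138, 0.143, 0.0]
force: [0.3, 0.3, -0.1]
grip_width: -0.1
finger_force: 0.0
clock: 44.6
position: [445.0, -88.7, 221.8]
tcp_rot: [3.138, 0.144, -0.002]
force: [0.2, 0.3, 0.4]
grip_width: 0.2
finger_force: 0.0
```

View pics/m2.png

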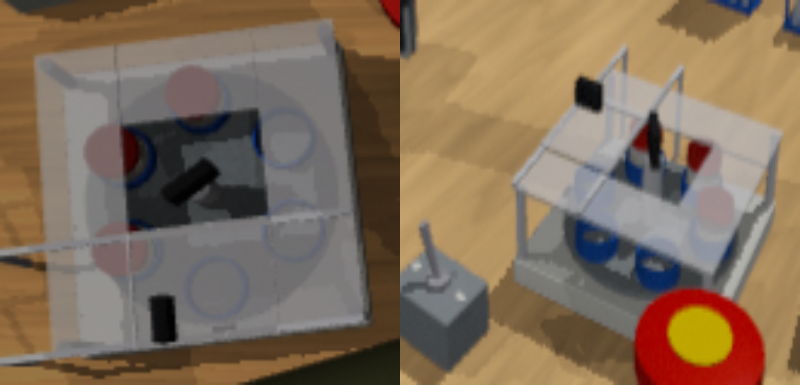

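The hatch is shut: the tab is at (163,318), the plate covers the whole slot and the end stop was felt. The jars are at the three clockwise places, with the slot cup empty. Now the toggle goes back on.

```bash
python3 -m creep '[[-1,[-0.028,0,0],-7],[-1,[-0.028,0,0],-7],[-1,[-0.028,0,-0.05],-7],[-1,[-0.028,0,-0.1],-7],[-1,[-0.028,0,-0.141],-7]]'
python3 -m creep '[[-1,[0,0,0],0],[-1,[0.012,0,0],0],[-1,[0.024,0,0],0],[-1,[0.036,0,0],0],[-1,[0.046,0,0],0]]'
python3 -m creep '[[-1,[0.006,0,0],0],[-1,[0.006,0,0],0],[-1,[-0.02,0,0.0],0],[-1,[-0.02,0,0.04],0],[-1,[-0.02,0,0.08],0]]'
python3 -m creep '[[-1,[-0.02,0.05,0.03],0],[-1,[-0.02,0.1,0.05],0],[-1,[-0.02,0.15,0.05],0],[-1,[-0.02,0.15,0.05],0],[-1,[-0.02,0.15,0.05],0]]'
python3 - <<'E'
from h import *
s=arm.snapshot("scene");cv2.imwrite("pics/m3.png",cv2.resize(s["img"][110:290,120:340],None,fx=3.2,fy=3.2))
E
```

```text
clock: 45.2
position: [416.7, -86.8, 78.4]
tcp_rot: [-3.141, 0.039, 0.002]
force: [1.0, -0.5, 0.1]
grip_width: -0.3
finger_force: 0.0
clock: 45.7
position: [465.3, -87.5, 84.3]
tcp_rot: [3.141, -0.041, 0.005]
force: [-0.4, -0.5, 0.6]
grip_width: -0.2
finger_force: 0.0
clock: 46.2
position: [441.4, -88.4, 161.6]
tcp_rot: [3.14, -0.043, -0.004]
force: [1.3, -0.1, 1.0]
grip_width: -0.0
finger_force: 0.0
clock: 46.7
position: [422.7, 63.9, 212.4]
tcp_rot: [-3.141, 0.038, -0.002]
force: [-0.3, -0.5, -1.0]
grip_width: 0.2
finger_force: 0.0
```

View pics/m3.png

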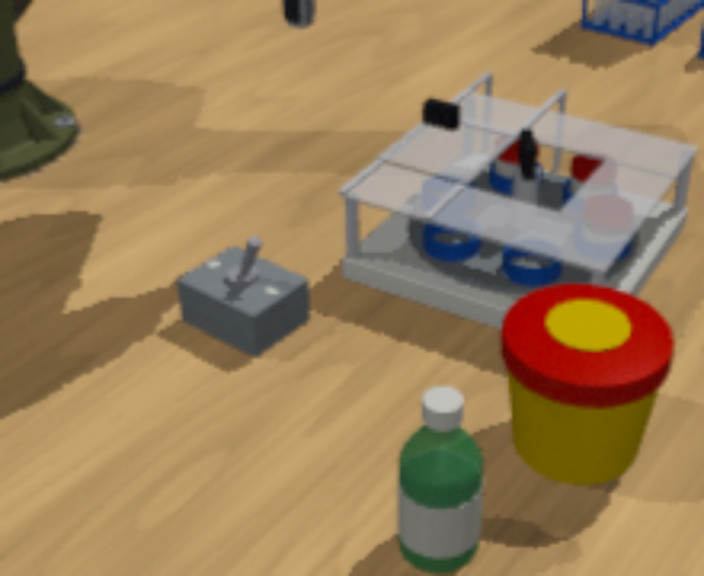

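The lever leans away again, at (253,243). The three jars are under the hood, the hatch is shut, and the bin and bottle are untouched.

```bash
python3 -c "
from plant import arm
print(arm.close_job())"
```

```text
the job is handed in; nothing more can be done
None
```

I loaded all three jars into neighbouring cups under the hood, left the slot cup empty, shut the hatch, then flipped the isolator back on and handed the job in at about 47 s; no verdict came back.

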